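# Refill the tube magazine of the foot-drilling feeder

### The arm

A 7-joint arm with a two-finger parallel gripper is mounted at the origin on the work surface. World frame = base frame: x ahead of the robot, y to its left, z up, the work surface at z = 0. Lengths are in m, angles in degrees, forces in N, time in s.
With the tool pointing down it reaches from about 0.425 to 0.875 m from the base axis. Payload 4.7 kg.
Tool frame: the origin (TCP) lies midway between the tips of the shut fingers; the grasp point (between the pads) lies 19 mm behind it; z points along the fingers, y is the line along which they close (so a half turn about z gives the same grasp; the last joint's range is limited). The gripper opens to 87 mm and grips with 3 to 60 N. Pads are 19 mm wide; open, the fingers measure 117 mm over their backs; the gripper's body (75 mm by 190 mm) begins 51 mm behind the grasp point.
Start: joints at [69.506, 18.392, -4.016, 83.108, 1.295, 78.541, -3.26], TCP at [0.236, -0.606, 0.223] pointing down, gripper open.
Joint ranges: [-163.93, 163.93], [-17.29, 119.83], [-79.2, 71.16], [3.27, 140.29], [-89.18, 269.18], [5.43, 117.66], [-154.24, 154.24]. Speed limits (degrees/s): [147.25, 147.25, 180, 180, 180, 180, 180].

### API

Orientations are given as [roll, pitch, yaw] about the fixed x, y, z axes, in that order (R = Rz(yaw) Ry(pitch) Rx(roll)).
In Python, from cell import env, viewer, boxes_of, masks_of gives the robot as it stands. The module is installed in compiled form; this text tells all that it offers.
- The arm moves only by the tool apply_moves, never from a script. Its argument "moves" is a list of rows, each a list of 7 numbers: the shift along the tool's x, y, z scaled (see below), then the turn, a rotation vector about the tool's x, y, z scaled (see below), then the opening, from 0 (shut) to 1 (fully open). A call has 1 to 20 rows; each row is the pose to reach, as a shift and turn from the pose commanded when the call began, along the tool's axes at that moment; what a row does not reach only later rows make up. The controller multiplies each number of a shift by 0.2 m and each number of a turn by 1.5 rad. A row lasts 1/10 s, in which the tool goes at most 50 mm and 8.59 degrees, less where a joint would pass 70% of its speed; a pose out of reach is approached as far as the arm can. A call with a number of a shift or a turn outside -1 to 1 is refused whole. A call with a gripper value outside its range is refused whole. The fingers move at their own pace and stop on an object; "grip_force" is the grip in N (left out, the last holds). Time passes only in rows, so rows that repeat a pose let the fingers close. It gives the time, the measured TCP pose, the force, the opening and the grip force at its end, in the units of the state.
- env.get_obs(): the state, without advancing time (a new reading comes with each control period).
- viewer.read_camera(name): name is "side" or "top" or "wrist"; returns the picture (400x640x3 uint8, red, green, blue); there is no depth.
- viewer.get_calibration(name): a dict with "fov_y" (degrees; the focal length in pixels is half the picture's height over the tangent of half this angle, whatever the lens; pixels are square), "cx", "cy" (the principal point, pixels), "k1" (the pictures are not rectified: a ray, as slopes to the right and down, at radius r is drawn at 1 + k1 r^2 times it, then the intrinsics apply), "position" and "orientation" of the camera in the world. Camera axes: x right, y up, looking along -z (the intrinsics and any distortion apply to the point x, -y, -z); pixel columns grow to the right and rows downward; lengths in m; the calibration is good to about 2 mm. A picture is of the moment at which its call begins: read the wrist's pose just before it. get_calibration takes no time and is no camera call; for the wrist camera it gives the pose at the moment of the call.
- env.sign_off(): hands the job in; it is judged then, once.
Trained networks look in the newest picture that a camera, given by its name, has taken for a name from the list of things; names that differ only in an ending like _2 or _b are one class to them, and where a whole thing is asked for, a point or a joint stands for the part that bears it (a point fixed in the world has none). Each returns a list of dicts, best first, with "conf" (0 to 1); they miss things now and then, are a little off and sometimes report something else, mostly with a low value. They report only what shows in the picture. A call takes as long as a camera call.
- boxes_of(camera, target): "location" ([column, row] in pixels, amid what is visible of it).
- masks_of(camera, target): "pixels" (400x640 bool, what is visible of it) and "location" ([column, row] in pixels, amid what is visible of it).
The state is a dict: "time_s": time; "qpos": joint angles; "joint_velocities": joint speeds; "effort": joint torques, N m; "tool_pos": TCP position; "tool_rot": TCP orientation; "force": force on the tool from outside, world axes, zero at the start; "wrist_torque": the same for the moment, N m; "grip_width": finger opening in m; "grasp_force": force on a finger pad.
Only numpy, scipy, OpenCV 4.12 (cv2) and the standard library are available. Lean on these libraries where they do the work, as an engineer would, in place of code of your own. Each camera call takes 0.05 s, during which the arm holds its last target. There are 200 camera calls.

### The job

The drilling feeder's clear tube magazine has run empty. Lift the red cam lever right up to unlock its grey cover, swing the cover right aside, load every beech foot blank that stands on the bench down the tube, end to end, and then the steel follower weight on top of them; swing the cover fully shut against its stop, and only then press the lever fully down again to lock it. Leave the walnut foot, the glue bottle and the screwdriver where they are.

Things in the scene. Friction and masses are not known exactly. Their poses are not given: they have to be found in the camera images.
- station: magazine station fixed to the bench: base plate 240 x 200 mm, clear upright tube (bore 46 mm, outside 54 mm, closed at the foot) on an aluminium column. Origin on the bench, on the tube's axis, z up, -y about away from the robot. In its frame: 34 mm square column at y = +65 mm; lever bracket at y = -54 mm, its cheek (x 15 to 23 mm) 301 mm high; feed cylinder at x 50 to 140 mm, 55 mm high
- tube_mouth (a point): centre of the tube's open top, 264 mm above the bench. The top 16 mm is a black flared funnel: 64 mm clear width at the rim, 72 mm outside, narrowing to the 46 mm bore
- tube_floor (a point): centre of the tube's inner floor, 22 mm above the bench; four blanks and the follower together are 237 mm tall and fit below the cover
- cover (a joint): grey swing cover, a level plate 6 mm thick, underside 4 mm above the rim, turning on an upright pivot 65 mm in station +y from the tube's axis. 0 rad = shut against its stop; grows as it swings towards station -x (the robot's right), then +y, to 2.2 rad; from 1.7 rad the mouth has room all round. Stays where left; about 1 N at the knob moves it. Disc 72 mm across; a tongue reaches 62 mm past the knob
- cover_knob (a point): middle of the upright black round knob on the cover, 20 mm in diameter and 28 mm tall (this point is 14 mm above the plate), 65 mm from the pivot; fixed to the cover, so it turns with it; over the tube's axis when shut, always 288 mm above the bench
- cam_lever (a joint): the red cam lever that locks the cover's tongue: 0 rad = raised 50 degrees above level, 0.873 rad = fully down and level, pointing to station -y (away from the robot). It starts about down. Lifting or pressing takes about 2 N at the grip; it stays where left. Raised, its tip stands up to 355 mm above the bench, clear of the cover and the mouth
- lever_grip (a point): middle of the upper face of the lever's red grip (50 mm long, 18 mm wide along station x, 14 mm thick), 60 mm from the lever's pivot; nothing lies beside or under the grip when it is level
- lever_pivot (a point): the lever's pivot, 287 mm above the bench, 54 mm in station -y from the tube's axis; its axis runs along station x
- blank1_mid (a point): centre of a beech foot blank, a light wood cylinder 42 mm in diameter and 48 mm tall with chamfered ends, about 50 g, standing upright on the bench; either end may go down. Two to four of the four blanks are present (None if absent)
- blank2_mid (a point): centre of a beech foot blank, a light wood cylinder 42 mm in diameter and 48 mm tall with chamfered ends, about 50 g, standing upright on the bench; either end may go down. Two to four of the four blanks are present (None if absent)
- blank3_mid (a point): centre of a beech foot blank, a light wood cylinder 42 mm in diameter and 48 mm tall with chamfered ends, about 50 g, standing upright on the bench; either end may go down. Two to four of the four blanks are present (None if absent)
- blank4_mid (a point): centre of a beech foot blank, a light wood cylinder 42 mm in diameter and 48 mm tall with chamfered ends, about 50 g, standing upright on the bench; either end may go down. Two to four of the four blanks are present (None if absent)
- follower_mid (a point): centre of the follower weight, a bare steel cylinder 41 mm in diameter and 45 mm tall with a waist near its foot and a blue disc on top, about 0.3 kg, standing upright on the bench
- blank1: the body of blank1 (origin at the centre of one end face)
- blank2: the body of blank2 (origin at the centre of one end face)
- blank3: the body of blank3 (origin at the centre of one end face)
- blank4: the body of blank4 (origin at the centre of one end face)
- follower: the body of the follower (origin at the centre of its underside)
- walnut_foot_mid (a point): centre of a finished dark walnut bun foot, 70 mm across and 55 mm tall; too big for the tube; to be left alone
- glue: white glue bottle with an orange cap, 64 mm across and 170 mm tall, origin at its foot; to be left alone
- driver: screwdriver with a yellow handle lying on the bench, origin at its underside's middle; to be left alone

How it is judged:
By the outcome, as a careful person would: the job done as asked, in the order asked, and still so for the second after the job is handed in, with the robot touching nothing.
Of blank1, blank2, blank3, blank4 only 2 to 4 are there at a start; the rules pass over those that are not, and their reading is None.
At some moment in a run one of blank1, blank2, blank3, blank4, follower may be knocked a few centimetres aside while the robot is not near it.
It also fails if it takes over 210 s, if anything falls off the work surface, if the arm or the gripper's body presses on something with over 40 N, if the wrist force passes 120 N, or if a joint passes its speed limit or range.

## Working session

There is one attempt and no reset: what is moved stays moved. The work goes in short steps, Python scripts to look and compute and a tool call to move; the robot and the scene stay as the last step left them, time stands still between calls to the robot, and variables do not carry over. Pictures are saved under pics/ and viewed, at most 16 in all, crops included, and the job is handed in when it is done.

Besides the shell and the picture viewer there is one more tool, called after ">>>" as name(argument=value, ...), one argument or row to a line, values as JSON. apply_moves: Moves the arm, as the interface text tells. Shifts and turns lie within -1 to 1; 1 stands for 0.2 m of shift or 1.5 rad of turn. Its arguments: {"type":"object","properties":{"moves":{"type":"array","items":{"type":"array","items":{"type":"number","minimum":-1,"maximum":1}}},"grip_force":{"type":"number"}},"required":["moves"]}

```bash
mkdir -p pics; cat > h.py <<'E'
import numpy as np, cv2
from scipy.spatial.transform import Rotation as R
from cell import env, viewer, boxes_of, masks_of
def cam(name):
    c=viewer.get_calibration(name); return c
def Rm(o):
    o=np.array(o,float)
    return o if o.shape==(3,3) else R.from_euler('xyz',o,degrees=True).as_matrix()
def K(c):
    f=200/np.tan(np.radians(c['fov_y'])/2); return f
def proj(c,p):
    q=Rm(c['orientation']).T@(np.array(p)-c['position']); s=np.array([q[0],-q[1]])/-q[2]
    s=s*(1+c['k1']*(s@s)); return s*K(c)+[c['cx'],c['cy']]
def ray(c,uv):
    d=(np.array(uv,float)-[c['cx'],c['cy']])/K(c); s=d.copy()
    for _ in range(30): s=d/(1+c['k1']*(s@s))
    v=Rm(c['orientation'])@np.array([s[0],-s[1],-1.]); return np.array(c['position']),v/np.linalg.norm(v)
def atz(c,uv,z):
    o,v=ray(c,uv); return o+v*(z-o[2])/v[2]
def tri(rays):
    A=np.zeros((3,3));b=np.zeros(3)
    for o,v in rays:
        P=np.eye(3)-np.outer(v,v);A+=P;b+=P@o
    p=np.linalg.solve(A,b); return p,[np.linalg.norm((np.eye(3)-np.outer(v,v))@(p-o)) for o,v in rays]
def save(img,fn): cv2.imwrite('pics/'+fn,cv2.cvtColor(img,cv2.COLOR_RGB2BGR))
E
python3 - <<'E'
from h import *
o=env.get_obs(); print({k:np.round(o[k],3) for k in o})
for n in ['top','side']:
    im=viewer.read_camera(n); save(im,n+'0.png'); c=cam(n); print(n,c)
    for t in ['tube_mouth','cover_knob','lever_grip','lever_pivot','blank1_mid','follower_mid','walnut_foot_mid','glue','driver','station']:
        print(t,[(np.round(d['location'],1).tolist(),round(d['conf'],2)) for d in boxes_of(n,t)][:6])
E
```

```text
{'time_s': np.float64(0.0), 'qpos': array([69.505, 18.438, -4.015, 83.175,  1.294, 78.54 , -3.261]), 'joint_velocities': array([-0.006, -0.022,  0.009, -0.052,  0.022,  0.036,  0.029]), 'effort': array([ 0.0000e+00, -4.9129e+01, -4.0400e-01, -3.1253e+01, -6.4000e-02,
        4.4000e-02,  0.0000e+00]), 'tool_pos': array([ 0.236, -0.605,  0.221]), 'tool_rot': array([-1.79892e+02,  5.00000e-03,  2.13020e+01]), 'force': array([0.769, 0.192, 0.13 ]), 'wrist_torque': array([ 0.002, -0.023, -0.037]), 'grasp_force': np.float64(0.0), 'grip_width': np.float64(0.087)}
top {'fov_y': 44.390968659060526, 'cx': 318.026207994647, 'cy': 201.25542080601622, 'k1': -0.012160506829155928, 'position': array([0.48326958, 0.02760264, 1.67763759]), 'orientation': array([  4.48452855,  -0.28709233, -89.79779572])}
tube_mouth [([280.4, 222.5], 0.64)]
cover_knob [([281.8, 222.7], 0.88)]
lever_grip [([277.3, 182.9], 0.63)]
lever_pivot [([281.5, 223.1], 0.63)]
blank1_mid [([280.4, 223.1], 0.66)]
follower_mid [([444.2, 221.5], 0.55), ([369.1, 172.6], 0.21)]
walnut_foot_mid [([222.4, 165.0], 0.65)]
glue [([191.0, 215.4], 0.69), ([281.0, 226.7], 0.5)]
driver [([370.6, 172.4], 0.78), ([282.6, 223.0], 0.47)]
station [([280.0, 225.4], 0.56)]
side {'fov_y': 43.59196196167191, 'cx': 322.4751073016671, 'cy': 201.4518830869205, 'k1': -0.06632444521996324, 'position': array([0.05194974, 0.69628093, 1.21030062]), 'orientation': array([  41.36253951,   -0.49011104, -141.71085117])}
tube_mouth [([308.6, 283.0], 0.77), ([279.2, 204.7], 0.38)]
cover_knob [([314.1, 229.0], 0.78), ([357.1, 210.7], 0.31)]
lever_grip [([274.7, 204.2], 0.51), ([383.1, 186.5], 0.35)]
lever_pivot [([309.2, 285.8], 0.96), ([279.0, 203.8], 0.54)]
blank1_mid [([275.7, 204.8], 0.56), ([386.1, 190.1], 0.19)]
follower_mid [([409.7, 175.3], 0.6)]
walnut_foot_mid [([200.3, 296.1], 0.63)]
glue [([218.6, 352.4], 0.7)]
driver [([318.0, 194.5], 0.49)]
station [([309.8, 284.5], 0.84)]
```

View pics/top0.png

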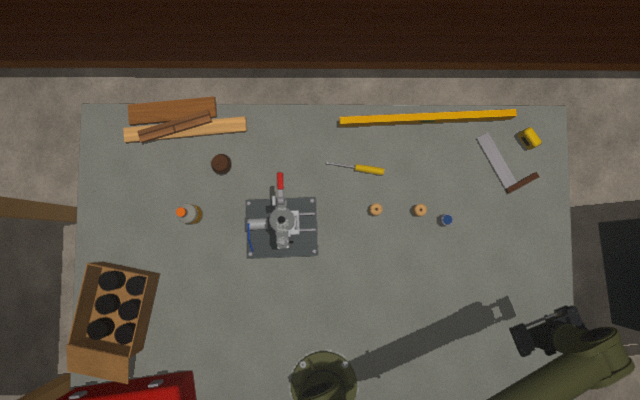

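View pics/side0.png

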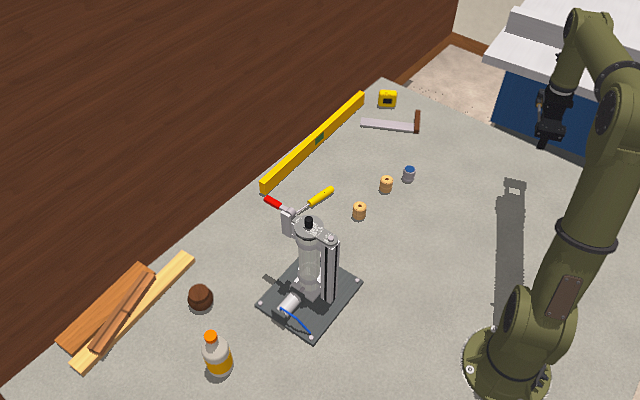

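The top view shows two blanks at (376,210) and (420,210), the follower at (446,221), the knob at about (281,219), and the red lever up-image at (280,182). The side view shows the blanks at (359,211) and (386,184) and the follower at (409,174). I'll measure them more finely.

```bash
python3 - <<'E'
from h import *
t=cv2.imread('pics/top0.png'); s=cv2.imread('pics/side0.png')
a=cv2.resize(t[165:265,235:325],None,fx=5,fy=5,interpolation=cv2.INTER_CUBIC) #450x500
b=cv2.resize(s[185:285,255:325],None,fx=5,fy=5,interpolation=cv2.INTER_CUBIC) #350x500
cv2.imwrite('pics/crop1.png',np.hstack([a,b]))
ct,cs=cam('top'),cam('side')
# colour centroids
def cen(im,lo,hi,box):
    x0,y0,x1,y1=box; h=cv2.cvtColor(im[y0:y1,x0:x1],cv2.COLOR_BGR2HSV); m=cv2.inRange(h,lo,hi)
    ys,xs=np.nonzero(m); return np.array([xs.mean()+x0,ys.mean()+y0]),len(xs)
for n,bt,bs,lo,hi in [('b1',(362,198,390,222),(348,198,372,224),(5,70,60),(25,255,255)),('b2',(408,198,432,222),(376,172,396,196),(5,70,60),(25,255,255)),('fol',(436,210,458,232),(400,160,420,175),(100,100,40),(125,255,255)),('lev',(270,168,290,192),(260,192,290,212),(0,150,80),(6,255,255))]:
    p,k=cen(t,lo,hi,bt); q,l=cen(s,lo,hi,bs); P,e=tri([ray(ct,p),ray(cs,q)]); print(n,p.round(1),k,q.round(1),l,P.round(4),np.round(e,4))
P,e=tri([ray(ct,(281.5,219)),ray(cs,(309,222.5))]); print('knob',P,e)
E
```

```text
b1 [375.4 209. ] 141 [358.9 210.1] 226 [ 0.5857 -0.1766  0.0166] [0.0026 0.0026]
b2 [419.3 209.6] 150 [385.7 183.5] 207 [ 0.5841 -0.3263  0.0156] [0.0027 0.0027]
fol [447.2 219.1] 61 [409.2 168.4] 49 [ 0.5514 -0.4151  0.0373] [0.0026 0.0026]
lev [279.8 180. ] 86 [272.2 201.4] 129 [0.6511 0.1292 0.2825] [0.0026 0.0026]
knob [0.5392026  0.12313317 0.28056444] [np.float64(0.003082211643662387), np.float64(0.0030822116436622685)]
```

View pics/crop1.png

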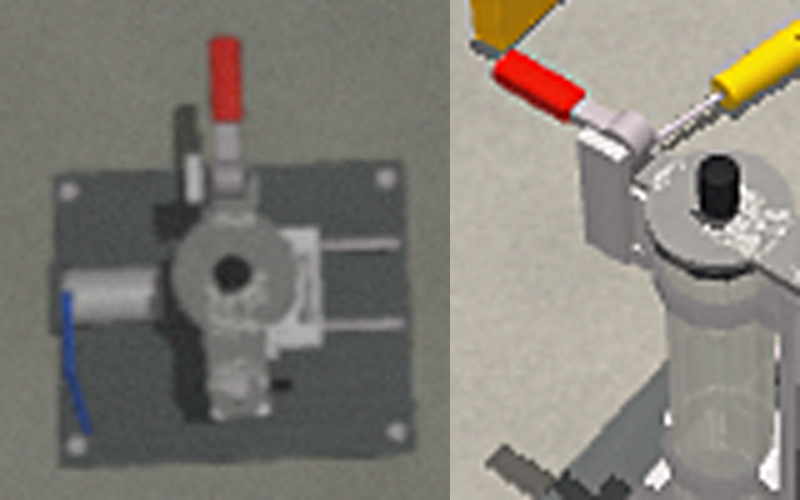

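The top crop puts the knob at about (281.4,219.4), the red grip centre at (280.2,181), and the four plate bolts at the corners. The plate is turned about 2° in the image, and the lever looks level. Next I'll compute poses and plan moves.

```bash
cat >> h.py <<'E'
def rel(pos,yaw,frm=None):
    """row (first six) to reach TCP pos, tool down, yaw deg"""
    o=env.get_obs(); T=Rm(o['tool_rot']) ; p=np.array(o['tool_pos'])
    if frm is not None: p=np.array(frm[0]);T=Rm([180,0,frm[1]])
    d=T.T@(np.array(pos)-p)/0.2; w=(R.from_matrix(T.T@Rm([180,0,yaw]))).as_rotvec()/1.5
    return np.round(d,3).tolist(),np.round(w,3).tolist()
E
python3 - <<'E'
from h import *
ct=cam('top')
px=lambda x,y:(235+x/5-.4,165+y/5-.4)
B=[atz(ct,px(*q),0.014) for q in [(69,190),(386,178),(76,445),(397,432)]]
for b in B: print(b.round(4))
print('centre',np.mean(B,0))
d=(B[1]-B[0]+B[3]-B[2]); print('angle of -xs',np.degrees(np.arctan2(d[1],d[0])))
d=(B[0]-B[2]+B[1]-B[3]); print('angle of -ys',np.degrees(np.arctan2(d[1],d[0])))
print('knob top',atz(ct,px(232,272),.302),'lever',atz(ct,px(226,80),.294))
print('blanks',atz(ct,(375.4,209.),.046),atz(ct,(419.3,209.6),.046),'fol',atz(ct,(447,219.1),.045))
o=env.get_obs();c=cam('wrist');print(c, Rm(o['tool_rot']).T@(c['position']-o['tool_pos']),(Rm(o['tool_rot']).T@Rm(c['orientation'])).round(3))
print(rel([0.45,0.0,0.45],0))
E
```

```text
[0.6083 0.2566 0.014 ]
[0.6173 0.0409 0.014 ]
[0.4357 0.2494 0.014 ]
[0.4452 0.0327 0.014 ]
centre [0.52660646 0.14490227 0.014     ]
angle of -xs -87.54251284417916
angle of -ys 2.5618928434337898
knob top [0.54083153 0.12481636 0.302     ] lever [0.65022617 0.1298183  0.294     ]
blanks [ 0.58609513 -0.17168182  0.046     ] [ 0.58464245 -0.31843208  0.046     ] fol [ 0.55327728 -0.41093196  0.045     ]
{'fov_y': 61.4515105190274, 'cx': 314.13116471346035, 'cy': 203.94848462755925, 'k1': -0.03251962786047801, 'position': array([ 0.30008811, -0.57860346,  0.38496694]), 'orientation': array([-1.47351731e+01,  4.27052810e-02, -6.86031268e+01])} [ 0.06940997 -0.00191863 -0.16239002] [[ 0.002  0.967  0.254]
 [ 1.    -0.002  0.   ]
 [ 0.001  0.254 -0.967]]
([2.096, -2.433, -1.137], [0.0, 0.0, 0.248])
```

```bash
python3 - <<'E'
from h import *
print(rel([0.34,-0.52,0.38],2.5))
E
```

```text
([0.639, -0.21, -0.787], [0.0, 0.0, 0.219])
```

>>> apply_moves(
  moves=[
    [0.64,-0.21,-0.79,0,0,0.219,1],
    [0.64,-0.21,-0.79,0,0,0.219,1],
    [0.64,-0.21,-0.79,0,0,0.219,1],
    [0.64,-0.21,-0.79,0,0,0.219,1],
    [0.64,-0.21,-0.79,0,0,0.219,1],
    [0.64,-0.21,-0.79,0,0,0.219,1],
    [0.64,-0.21,-0.79,0,0,0.219,1],
  ],
)

```text
time_s: 1.8
tool_pos: [0.3387, -0.5206, 0.3791]
tool_rot: [-179.9, 0.1, 2.4]
force: [-0.4, -0.2, -0.9]
grip_width: 0.0871
grasp_force: 0.0
```

>>> apply_moves(
  moves=[
    [0.6,-1,0,0,0,0,1],
    [0.6,-1,0,0,0,0,1],
    [0.6,-1,0,0,0,0,1],
    [0.6,-1,0,0,0,0,1],
    [0.6,-1,0,0,0,0,1],
    [0.6,-1,0,0,0,0,1],
  ],
)

```text
time_s: 2.4
tool_pos: [0.4532, -0.3101, 0.3789]
tool_rot: [-179.8, 0.1, 2.9]
force: [0.1, 0.4, 1.0]
grip_width: 0.0868
grasp_force: 0.0
```

>>> apply_moves(
  moves=[
    [0.5,-1,0,0,0,0,1],
    [0.5,-1,0,0,0,0,1],
    [0.5,-1,0,0,0,0,1],
    [0.5,-1,0,0,0,0,1],
    [0.5,-1,0,0,0,0,1],
    [0.5,-1,0,0,0,0,1],
  ],
)

```text
time_s: 3.0
tool_pos: [0.5429, -0.1081, 0.3785]
tool_rot: [-179.9, 0.2, 2.8]
force: [-1.4, -0.8, 0.1]
grip_width: 0.0871
grasp_force: 0.0
```

>>> apply_moves(
  moves=[
    [0,-1,-0.6,0,0,0,1],
    [0,-1,-0.6,0,0,0,1],
    [0,-1,-0.6,0,0,0,1],
    [0,-1,-0.6,0,0,0,1],
    [0,-1,-0.6,0,0,0,1],
    [0,-1,-0.6,0,0,0,1],
  ],
)

```text
time_s: 3.6
tool_pos: [0.534, 0.0913, 0.5018]
tool_rot: [-179.9, -0.1, 2.7]
force: [-0.3, -0.0, -0.3]
grip_width: 0.0869
grasp_force: 0.0
```

```bash
python3 - <<'E'
from h import *
c=cam('wrist');im=viewer.read_camera('wrist'); save(im,'w1.png')
for p in [(.54,.125,.302),(.65,.13,.294)]: print(proj(c,p))
for t in ['cover_knob','lever_grip','tube_mouth']: print(t,[(np.round(d['location'],1).tolist(),round(d['conf'],2)) for d in boxes_of('wrist',t)][:3])
E
```

```text
[285.63231569 173.86764873]
[284.54486186  67.28560887]
cover_knob [([284.5, 156.5], 0.67), ([284.1, 176.2], 0.63)]
lever_grip [([283.0, 86.7], 0.76)]
tube_mouth [([286.1, 152.2], 0.84), ([110.6, 131.0], 0.36)]
```

View pics/w1.png

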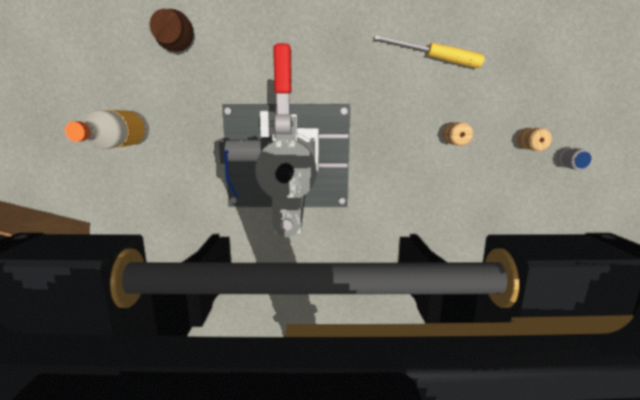

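Knob top is at (284.5,173) and the red grip at (283,69), within about 2 px of prediction, so the station pose is confirmed. I'll descend onto the lever.

>>> apply_moves(
  moves=[
    [0.59,-0.167,0,0,0,0,1],
    [0.59,-0.167,0,0,0,0,1],
    [0.59,-0.167,0.2,0,0,0,1],
    [0.59,-0.167,0.5,0,0,0,1],
    [0.59,-0.167,0.8,0,0,0,1],
    [0.59,-0.167,0.8,0,0,0,1],
    [0.59,-0.167,0.8,0,0,0,1],
  ],
)

```text
time_s: 4.5
tool_pos: [0.649, 0.1231, 0.3345]
tool_rot: [179.8, 0.6, 2.2]
force: [0.1, -0.4, -0.3]
grip_width: 0.0872
grasp_force: 0.0
```

```bash
python3 - <<'E'
from h import *
c=cam('wrist');im=viewer.read_camera('wrist'); save(im,'w2.png')
print(env.get_obs()['tool_pos'])
for p in [(.65,.13,.294),(.674,.131,.294),(.625,.129,.294)]: print(proj(c,p))
E
```

```text
[0.65006618 0.12410156 0.3380455 ]
[306.11129933 224.85186198]
[305.83455235 187.82450594]
[306.32484825 261.10256167]
```

View pics/w2.png

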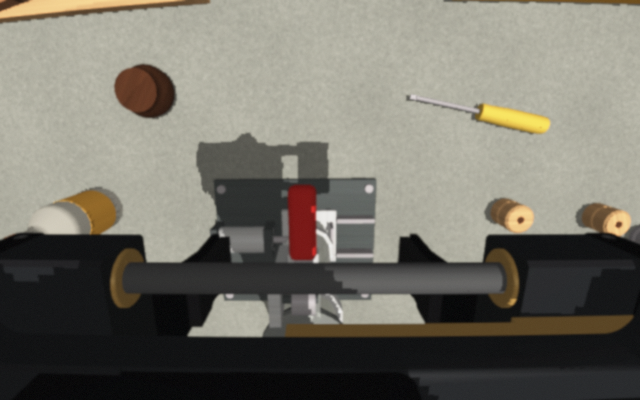

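Grip spans rows 186–259 at column 302.5, so it is centred about (0.652, 0.132). I'll go down and close gently.

>>> apply_moves(
  moves=[
    [0.01,-0.04,0.1,0,0,0,0.6],
    [0.01,-0.04,0.2,0,0,0,0.6],
    [0.01,-0.04,0.3,0,0,0,0.5],
    [0.01,-0.04,0.35,0,0,0,0.5],
    [0.01,-0.04,0.35,0,0,0,0.2],
    [0.01,-0.04,0.35,0,0,0,0.1],
    [0.01,-0.04,0.35,0,0,0,0.1],
    [0.01,-0.04,0.35,0,0,0,0.1],
    [0.01,-0.04,0.35,0,0,0,0.1],
    [0.01,-0.04,0.35,0,0,0,0.1],
  ],
  grip_force=10,
)

```text
time_s: 5.55
tool_pos: [0.6527, 0.1311, 0.2712]
tool_rot: [179.6, -0.0, 2.3]
force: [-0.7, -7.2, 2.7]
grip_width: 0.0182
grasp_force: 10.0
```

>>> apply_moves(
  moves=[
    [-0.001,0,-0.026,0,0,0,0.1],
    [-0.005,0,-0.052,0,0,0,0.1],
    [-0.01,0,-0.078,0,0,0,0.1],
    [-0.018,0,-0.103,0,0,0,0.1],
    [-0.028,0,-0.127,0,0,0,0.1],
    [-0.04,0,-0.15,0,0,0,0.1],
    [-0.054,0,-0.172,0,0,0,0.1],
    [-0.07,0,-0.193,0,0,0,0.1],
    [-0.088,0,-0.212,0,0,0,0.1],
    [-0.107,0,-0.23,0,0,0,0.1],
    [-0.12,0,-0.24,0,0,0,0.1],
    [-0.128,0,-0.246,0,0,0,0.1],
    [-0.128,0,-0.246,0,0,0,0.1],
    [-0.128,0,-0.246,0,0,0,0.1],
  ],
)

```text
time_s: 6.95
tool_pos: [0.6286, 0.13, 0.3192]
tool_rot: [179.7, -0.2, 2.2]
force: [3.2, -6.0, -3.3]
grip_width: 0.018
grasp_force: 10.0
```

>>> apply_moves(
  moves=[
    [-0.015,0,-0.012,0,0,0,0.1],
    [-0.03,0,-0.02,0,0,0,0.1],
    [-0.03,0,-0.02,0,0,0,0.1],
    [-0.03,0,-0.02,0,0,0,0.1],
  ],
)

```text
time_s: 7.35
tool_pos: [0.6236, 0.1298, 0.3223]
tool_rot: [179.7, -0.2, 2.2]
force: [7.5, -4.7, -7.8]
grip_width: 0.0177
grasp_force: 10.0
```

>>> apply_moves(
  moves=[
    [0,0,0,0,0,0,0.5],
    [0,0,0,0,0,0,0.5],
    [0,0,0,0,0,0,0.5],
    [0,0,-0.2,0,0,0,0.6],
    [0,0,-0.45,0,0,0,0.6],
    [-0.3,0,-0.7,0,0,0,0.6],
    [-0.6,0,-0.7,0,0,0,0.6],
    [-0.6,0,-0.7,0,0,0,0.6],
    [-0.6,0,-0.7,0,0,0,0.6],
  ],
)

```text
time_s: 8.25
tool_pos: [0.4971, 0.1317, 0.4677]
tool_rot: [179.9, -0.3, 2.7]
force: [0.1, 0.1, 0.1]
grip_width: 0.0522
grasp_force: 0.0
```

```bash
python3 - <<'E'
from h import *
o=env.get_obs();print(o['tool_pos'],o['tool_rot'])
c=cam('wrist');im=viewer.read_camera('wrist'); s=viewer.read_camera('side')
b=cv2.resize(s[170:300,250:360],(330,400),interpolation=cv2.INTER_CUBIC)
save(np.hstack([im[:,150:470],b]),'w3.png')
cs=cam('side')
u=np.array([.999,.0447,0]);A=np.array([.541,.126,0])
for ph in [0,40,50]:
    p=A+u*(.054+.085*np.cos(np.radians(ph)))+[0,0,.287+.085*np.sin(np.radians(ph))]; print(ph,'tip wrist',proj(c,p).round(1),'side',proj(cs,p).round(1))
print('knob',proj(c,A+[0,0,.302]))
E
```

```text
[0.49706317 0.13165198 0.46767562] [179.9199487   -0.33631654   2.69720498]
0 tip wrist [325.2 -10.6] side [261.6 195.4]
40 tip wrist [327.2  -8.3] side [266.1 183.7]
50 tip wrist [327.6   2. ] side [269.2 182.6]
knob [324.05228845 143.52650052]
```

View pics/w3.png

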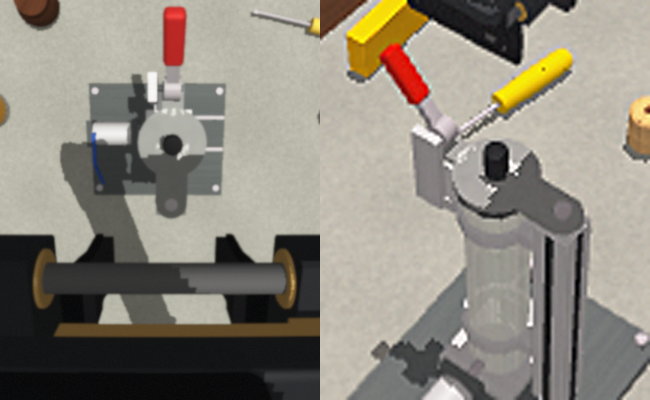

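The lever stands raised at its stop: the side-view tip matches the 50° prediction after the known offset. The knob is at wrist (321,144). I'll grasp the knob next.

>>> apply_moves(
  moves=[
    [0.22,0.03,0.2,0,0,0,0.6],
    [0.22,0.03,0.4,0,0,0,0.6],
    [0.22,0.03,0.6,0,0,0,0.6],
    [0.22,0.03,0.8,0,0,0,0.6],
    [0.22,0.03,0.9,0,0,0,0.6],
    [0.22,0.03,0.93,0,0,0,0.6],
    [0.22,0.03,0.93,0,0,0,0.3],
    [0.22,0.03,0.93,0,0,0,0.1],
    [0.22,0.03,0.93,0,0,0,0.1],
    [0.22,0.03,0.93,0,0,0,0.1],
    [0.22,0.03,0.93,0,0,0,0.1],
  ],
  grip_force=10,
)

```text
time_s: 9.45
tool_pos: [0.5451, 0.1251, 0.2782]
tool_rot: [-180.0, -0.1, 2.5]
force: [0.7, -0.1, 0.1]
grip_width: 0.0202
grasp_force: 0.5
```

>>> apply_moves(
  moves=[
    [0,0,0,0,0,0,0.1],
    [0,0,0,0,0,0,0.1],
    [-0.002,0.032,0,0,0,0,0.1],
    [-0.007,0.065,0,0,0,0,0.1],
    [-0.015,0.096,0,0,0,0,0.1],
    [-0.026,0.127,0,0,0,0,0.1],
    [-0.04,0.156,0,0,0,0,0.1],
    [-0.057,0.184,0,0,0,0,0.1],
    [-0.076,0.209,0,0,0,0,0.1],
    [-0.099,0.233,0,0,0,0,0.1],
    [-0.149,0.274,0,0,0,0,0.1],
    [-0.207,0.303,0,0,0,0,0.1],
    [-0.27,0.32,0,0,0,0,0.1],
    [-0.335,0.325,0,0,0,0,0.1],
    [-0.399,0.317,0,0,0,0,0.1],
    [-0.46,0.296,0,0,0,0,0.1],
    [-0.46,0.296,0,0,0,0,0.1],
  ],
)

```text
time_s: 11.15
tool_pos: [0.4555, 0.0685, 0.2779]
tool_rot: [-179.5, -0.3, 2.8]
force: [8.2, 16.3, -5.9]
grip_width: 0.0141
grasp_force: 10.3
```

>>> apply_moves(
  moves=[
    [0,0,0,0,0,0,0.4],
    [0,0,0,0,0,0,0.5],
    [0,0,0,0,0,0,0.6],
    [0,0,-0.1,0,0,0,0.6],
    [0,0,-0.3,0,0,0,0.6],
    [0,0,-0.55,0,0,0,0.6],
    [-0.2,0,-0.8,0,0,0,0.6],
    [-0.2,0,-0.8,0,0,0,0.6],
  ],
)

```text
time_s: 11.95
tool_pos: [0.4138, 0.0592, 0.442]
tool_rot: [179.8, -0.2, 2.4]
force: [0.6, 0.6, 0.5]
grip_width: 0.0519
grasp_force: 0.0
```

```bash
python3 - <<'E'
from h import *
o=env.get_obs();print(o['tool_pos'],o['tool_rot'])
c=cam('wrist');im=viewer.read_camera('wrist'); t=viewer.read_camera('top')
b=cv2.resize(t[170:270,240:330],(360,400),interpolation=cv2.INTER_CUBIC)
save(np.hstack([im[:,150:550],b]),'w4.png')
E
```

```text
[0.41383227 0.05922679 0.44195612] [179.8427224   -0.21583284   2.42703329]
```

View pics/w4.png

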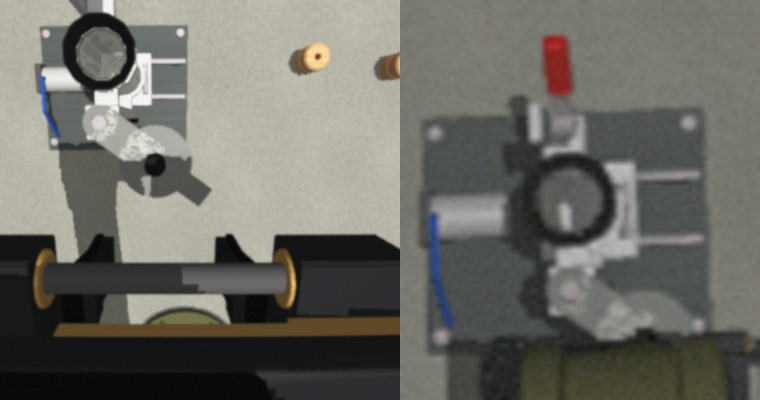

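The cover is swung to about 2.2 rad (pivot at wrist (249,122), knob at (304,165)). The mouth is open at (249,52), and the lever is still raised. Next is the first blank.

>>> apply_moves(
  moves=[
    [0.4,1,0,0,0,0,0.9],
    [0.4,1,0,0,0,0,0.9],
    [0.4,1,0,0,0,0,0.9],
    [0.4,1,0,0,0,0,0.9],
    [0.4,1,0,0,0,0,0.9],
  ],
)

```text
time_s: 12.55
tool_pos: [0.5038, -0.1432, 0.4329]
tool_rot: [-180.0, 0.4, 2.0]
force: [0.4, 0.1, -0.3]
grip_width: 0.077
grasp_force: 0.0
```

>>> apply_moves(
  moves=[
    [0.35,0.2,0.5,0,0,0,0.9],
    [0.35,0.2,0.95,0,0,0,0.9],
    [0.35,0.2,0.95,0,0,0,0.9],
    [0.35,0.2,0.95,0,0,0,0.9],
    [0.35,0.2,0.95,0,0,0,0.9],
    [0.35,0.2,0.95,0,0,0,0.9],
    [0.35,0.2,0.95,0,0,0,0.9],
  ],
)

```text
time_s: 13.25
tool_pos: [0.5762, -0.1729, 0.2498]
tool_rot: [180.0, -0.1, 2.5]
force: [-0.7, -0.3, 0.3]
grip_width: 0.0786
grasp_force: 0.0
```

```bash
cat >> h.py <<'E'
def woods(c,im,lo=(5,70,60),hi=(25,255,255),ztop=.047,mina=150):
    """blob centroids in wrist picture; fitted by projecting the cylinder's silhouette"""
    h=cv2.cvtColor(im,cv2.COLOR_RGB2HSV); m=cv2.inRange(h,lo,hi); m=cv2.morphologyEx(m,cv2.MORPH_CLOSE,np.ones((5,5)))
    n,l,st,ce=cv2.connectedComponentsWithStats(m); out=[]
    for i in range(1,n):
        if st[i,4]>mina: out.append((ce[i],st[i].tolist(),atz(c,ce[i],ztop)))
    return out
def cyl(c,box,r=.021,h=.048,p0=None):
    """xy of an upright cylinder whose silhouette has bounding box (x0,y0,x1,y1)"""
    from scipy.optimize import least_squares
    a=np.linspace(0,2*np.pi,48)
    def bb(q):
        P=np.array([proj(c,(q[0]+rr*np.cos(t),q[1]+rr*np.sin(t),z)) for t in a for rr,z in((r,.003),(r,h-.003),(r-.003,0),(r-.003,h))])
        return np.r_[P.min(0),P.max(0)]
    s=least_squares(lambda q:bb(q)-box,p0 if p0 is not None else atz(c,[(box[0]+box[2])/2,(box[1]+box[3])/2],h/2)[:2])
    return s.x,s.fun
E
python3 - <<'E'
from h import *
o=env.get_obs();print(o['tool_pos'],o['tool_rot'])
c=cam('wrist');im=viewer.read_camera('wrist'); save(im,'w5.png')
for ce,st,P in woods(c,im):
    print(ce.round(1),st); 
    b=np.array([st[0]-.5,st[1]-.5,st[0]+st[2]-.5,st[1]+st[3]-.5]); 
    if 25<st[2]<100: print(cyl(c,b))
E
```

```text
[ 0.57624807 -0.17288922  0.24982489] [ 1.79953437e+02 -1.18010514e-01  2.51847923e+00]
[301.8  43. ] [255, 21, 95, 43, 1737]
(array([ 0.71942446, -0.15227306]), array([ 26.69108375,  -3.82934796, -26.6540764 ,   3.74077828]))
[314.6 170.3] [296, 150, 38, 41, 1243]
(array([ 0.58497728, -0.17102433]), array([-0.05973913, -0.22705043,  0.05971125,  0.21814874]))
[442.6 176.9] [419, 158, 48, 40, 1495]
(array([ 0.58308834, -0.32006578]), array([-0.3707633 , -0.81869551,  0.33948768,  0.79469785]))
[139.8 278. ] [128, 249, 31, 59, 955]
(array([0.43625236, 0.0397422 ]), array([-8.3559624 ,  7.25136424,  9.11175592, -6.68877706]))
[488.6 278.2] [470, 249, 32, 59, 933]
(array([ 0.45602472, -0.39395953]), array([-8.6081246 ,  7.24126468,  7.88348847, -6.70052608]))
[456.3 327.7] [265, 316, 361, 21, 5178]
```

View pics/w5.png

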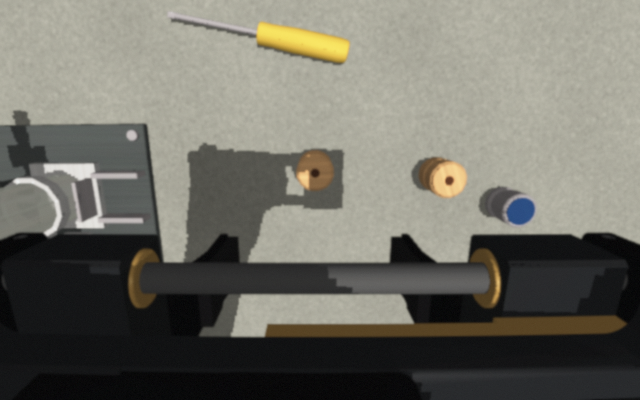

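Blank 1 is at (315,172), which fits (0.585, -0.171). Blank 2 is at (449,180) and fits (0.583, -0.320). I'll grasp blank 1.

>>> apply_moves(
  moves=[
    [0.044,-0.008,0.25,0,0,0,0.9],
    [0.044,-0.008,0.5,0,0,0,0.9],
    [0.044,-0.008,0.75,0,0,0,0.9],
    [0.044,-0.008,0.9,0,0,0,0.9],
    [0.044,-0.008,1,0,0,0,0.9],
    [0.044,-0.008,1,0,0,0,0.9],
  ],
)

```text
time_s: 13.9
tool_pos: [0.5836, -0.171, 0.0471]
tool_rot: [-180.0, 0.1, 2.5]
force: [1.3, 0.3, -0.3]
grip_width: 0.0783
grasp_force: 0.0
```

>>> apply_moves(
  moves=[
    [0,0,0.05,0,0,0,0.9],
    [0,0,0.1,0,0,0,0.9],
    [0,0,0.1,0,0,0,0.6],
    [0,0,0.1,0,0,0,0.4],
    [0,0,0.1,0,0,0,0.3],
    [0,0,0.1,0,0,0,0.3],
    [0,0,0.1,0,0,0,0.3],
    [0,0,0.1,0,0,0,0.3],
    [0,0,0.1,0,0,0,0.3],
  ],
  grip_force=15,
)

```text
time_s: 14.8
tool_pos: [0.5846, -0.1715, 0.028]
tool_rot: [180.0, -0.0, 2.5]
force: [-0.4, -0.0, 1.6]
grip_width: 0.0417
grasp_force: 15.0
```

>>> apply_moves(
  moves=[
    [0,0,-0.2,0,0,0,0.3],
    [0,0,-0.45,0,0,0,0.3],
    [0,0,-0.7,0,0,0,0.3],
    [0,0,-0.95,0,0,0,0.3],
    [0,0,-1,0,0,0,0.3],
    [0,0,-1,0,0,0,0.3],
  ],
)

```text
time_s: 15.4
tool_pos: [0.5858, -0.1714, 0.2303]
tool_rot: [179.9, -0.3, 2.5]
force: [0.4, 0.1, -1.0]
grip_width: 0.0412
grasp_force: 15.0
```

>>> apply_moves(
  moves=[
    [-0.1,-0.2,-0.25,0,0,0,0.3],
    [-0.1,-0.4,-0.5,0,0,0,0.3],
    [-0.15,-0.6,-0.6,0,0,0,0.3],
    [-0.2,-0.8,-0.6,0,0,0,0.3],
    [-0.3,-1,-0.6,0,0,0,0.3],
    [-0.3,-1,-0.6,0,0,0,0.3],
    [-0.3,-1,-0.6,0,0,0,0.3],
  ],
)

```text
time_s: 16.1
tool_pos: [0.5147, 0.0277, 0.346]
tool_rot: [180.0, 0.1, 2.7]
force: [-0.5, -0.8, -0.6]
grip_width: 0.0413
grasp_force: 15.0
```

```bash
python3 - <<'E'
from h import *
o=env.get_obs();print(o['tool_pos'],o['tool_rot'],o['grip_width'])
cn=cam('wrist'); T=Rm(o['tool_rot']); tc=T.T@(cn['position']-o['tool_pos']); Tc=T.T@Rm(cn['orientation'])
T4=Rm([179.8427,-.2158,2.427]); c4=dict(cn,position=np.array([.41383,.05923,.44196])+T4@tc,orientation=T4@Tc)
print('mouth',atz(c4,(249,52),.264),'pivot',atz(c4,(249,122),.274))
im=viewer.read_camera('wrist'); t=viewer.read_camera('top'); ct=cam('top')
b=cv2.resize(t[170:270,240:330],(360,400),interpolation=cv2.INTER_CUBIC)
save(np.hstack([im[:,100:500],b]),'w6.png')
print([(np.round(d['location'],1).tolist(),round(d['conf'],2)) for d in boxes_of('wrist','tube_mouth')])
for P in [(.541,.126,.264),(.541,.129,.264)]: print(proj(cn,P),proj(ct,P))
E
```

```text
[0.51467627 0.02773603 0.34601583] [1.79969280e+02 1.48595136e-01 2.71279573e+00] 0.0412802354717015
mouth [0.53879499 0.12765375 0.264     ] pivot [0.47449856 0.12580653 0.274     ]
[([216.7, 141.0], 0.85)]
[184.77244877 168.59242637] [281.51629778 219.49486379]
[180.71471477 168.4051223 ] [280.47567268 219.49090732]
```

View pics/w6.png

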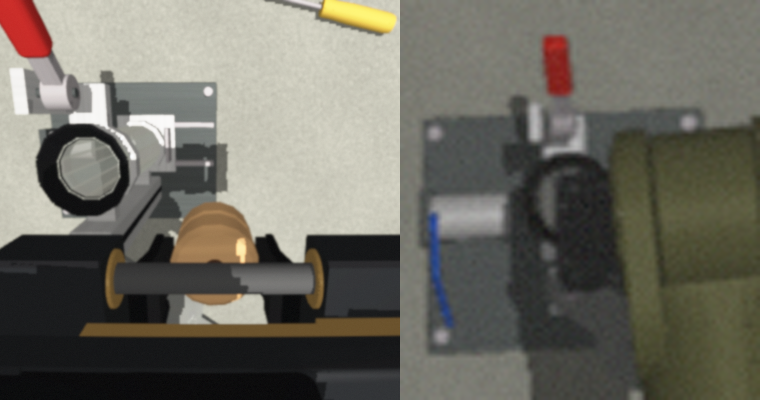

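The rim is centred at wrist (186.5,169.5), so the mouth is about (0.540, 0.126). The blank is held upright. I'll bring it over and lower it.

>>> apply_moves(
  moves=[
    [0.05,-0.16,0,0,0,0,0.3],
    [0.1,-0.32,0,0,0,0,0.3],
    [0.15,-0.485,0,0,0,0,0.3],
    [0.15,-0.485,0,0,0,0,0.3],
    [0.15,-0.485,0.1,0,0,0,0.3],
    [0.15,-0.485,0.2,0,0,0,0.3],
    [0.15,-0.485,0.3,0,0,0,0.3],
    [0.15,-0.485,0.34,0,0,0,0.3],
    [0.15,-0.485,0.34,0,0,0,0.3],
  ],
)

```text
time_s: 17.15
tool_pos: [0.5415, 0.1239, 0.2793]
tool_rot: [-179.9, 0.1, 2.4]
force: [-0.8, 1.8, 0.3]
grip_width: 0.0417
grasp_force: 14.9
```

>>> apply_moves(
  moves=[
    [-0.005,-0.01,0.02,0,0,0,0.3],
    [-0.005,-0.01,0.04,0,0,0,0.3],
    [-0.005,-0.01,0.04,0,0,0,0.3],
  ],
)

```text
time_s: 17.45
tool_pos: [0.5405, 0.1262, 0.2748]
tool_rot: [-180.0, -0.1, 2.5]
force: [-6.9, 1.8, 15.3]
grip_width: 0.042
grasp_force: 15.3
```

>>> apply_moves(
  moves=[
    [-0.01,0,-0.02,0,0,0,0.3],
    [-0.015,0,-0.02,0,0,0,0.3],
    [-0.015,0,0,0,0,0,0.3],
    [-0.015,0,0.01,0,0,0,0.3],
    [-0.015,0,0.01,0,0,0,0.3],
  ],
)

```text
time_s: 17.95
tool_pos: [0.5376, 0.1259, 0.2688]
tool_rot: [-180.0, 0.0, 2.5]
force: [1.0, 2.0, -0.4]
grip_width: 0.0421
grasp_force: 14.8
```

>>> apply_moves(
  moves=[
    [0,0,0,0,0,0,0.55],
    [0,0,0,0,0,0,0.65],
    [0,0,0,0,0,0,0.65],
    [0,0,0,0,0,0,0.65],
    [0,0,-0.2,0,0,0,0.65],
    [0,0,-0.4,0,0,0,0.65],
    [0,0.2,-0.5,0,0,0,0.65],
    [0,0.5,-0.5,0,0,0,0.65],
    [0,0.7,-0.5,0,0,0,0.65],
    [0,0.7,-0.5,0,0,0,0.65],
  ],
)

```text
time_s: 18.95
tool_pos: [0.5437, -0.024, 0.3692]
tool_rot: [179.7, 0.1, 1.7]
force: [0.3, -0.5, 0.1]
grip_width: 0.0566
grasp_force: 0.0
```

```bash
python3 - <<'E'
from h import *
o=env.get_obs();print(o['tool_pos'],o['tool_rot'],o['grip_width'])
c=cam('wrist');im=viewer.read_camera('wrist');s=viewer.read_camera('side')
b=cv2.resize(s[140:320,250:430],(400,400),interpolation=cv2.INTER_CUBIC)
save(np.hstack([im[:,100:500],b]),'w7.png')
E
```

```text
[ 0.54365036 -0.02398114  0.36922295] [1.79728400e+02 6.49555362e-02 1.66382875e+00] 0.05664719437221993
```

View pics/w7.png

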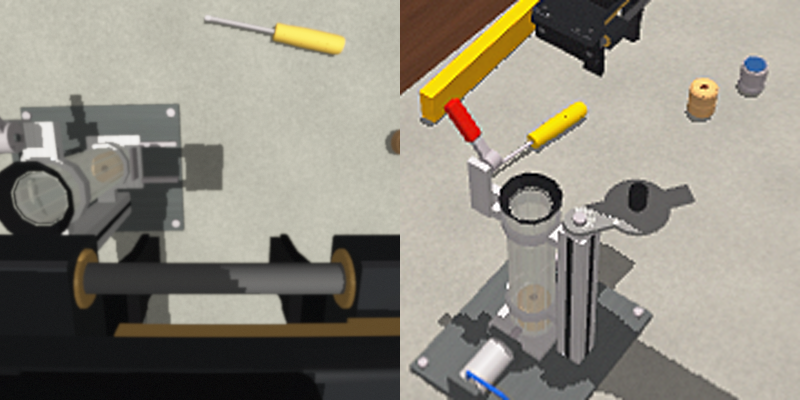

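Blank 1 sits on the tube floor (side crop about (532,300)). The cover is still aside and the lever raised. Now blank 2.

>>> apply_moves(
  moves=[
    [0.1,0.9,0.1,0,0,0,0.9],
    [0.1,0.9,0.2,0,0,0,0.9],
    [0.1,0.9,0.2,0,0,0,0.9],
    [0.1,0.9,0.2,0,0,0,0.9],
    [0.1,0.9,0.2,0,0,0,0.9],
  ],
)

```text
time_s: 19.55
tool_pos: [0.5703, -0.1981, 0.3268]
tool_rot: [180.0, 0.3, 2.1]
force: [-0.7, -0.5, -0.1]
grip_width: 0.0776
grasp_force: 0.0
```

>>> apply_moves(
  moves=[
    [0.15,0.58,0.2,0,0,0,0.9],
    [0.15,0.58,0.4,0,0,0,0.9],
    [0.15,0.58,0.4,0,0,0,0.9],
    [0.15,0.58,0.4,0,0,0,0.9],
    [0.15,0.58,0.4,0,0,0,0.9],
  ],
)

```text
time_s: 20.05
tool_pos: [0.6067, -0.3054, 0.2484]
tool_rot: [-179.8, 0.1, 2.6]
force: [0.2, 0.5, 0.2]
grip_width: 0.078
grasp_force: 0.0
```

```bash
cat > look.py <<'E'
from h import *
import sys
o=env.get_obs();print(o['tool_pos'],o['tool_rot'],o['grip_width'])
c=cam('wrist');im=viewer.read_camera('wrist'); save(im,sys.argv[1])
for ce,st,P in woods(c,im):
    b=np.array([st[0]-.5,st[1]-.5,st[0]+st[2]-.5,st[1]+st[3]-.5]); 
    if 25<st[2]<60 and ce[1]<235:
        q,f=cyl(c,b); print('blank',ce.round(1),q.round(4),np.abs(f).max().round(2),rel([q[0],q[1],.028],2.5))
for ce,st,P in woods(c,im,(100,100,40),(125,255,255),.045,80): print('blue',ce.round(1),st,P.round(4),rel([P[0],P[1],.025],2.5))
E
python3 look.py w8.png
```

```text
[ 0.60672609 -0.30542797  0.24844443] [-1.79829432e+02  9.36677635e-02  2.56556303e+00] 0.07801145077096319
blank [613.6 139.3] [ 0.668  -0.6442] 6.36 ([0.221, 1.713, 1.109], [-0.001, -0.001, 0.002])
blank [327.6 197. ] [ 0.584  -0.3194] 0.45 ([-0.122, 0.071, 1.111], [-0.001, -0.001, 0.002])
blue [404.6 229. ] [391, 219, 27, 22, 410] [ 0.554  -0.4092  0.045 ] ([-0.293, 0.513, 1.125], [-0.001, -0.001, 0.002])
```

>>> apply_moves(
  moves=[
    [-0.122,0.071,0.25,0,0,0,0.9],
    [-0.122,0.071,0.5,0,0,0,0.9],
    [-0.122,0.071,0.75,0,0,0,0.9],
    [-0.122,0.071,0.9,0,0,0,0.9],
    [-0.122,0.071,1,0,0,0,0.9],
    [-0.122,0.071,1,0,0,0,0.9],
  ],
)

```text
time_s: 20.7
tool_pos: [0.5822, -0.3191, 0.0483]
tool_rot: [-179.8, 0.1, 2.7]
force: [-0.9, 0.7, 0.6]
grip_width: 0.0784
grasp_force: 0.0
```

>>> apply_moves(
  moves=[
    [0,0,0.05,0,0,0,0.9],
    [0,0,0.1,0,0,0,0.9],
    [0,0,0.1,0,0,0,0.6],
    [0,0,0.1,0,0,0,0.4],
    [0,0,0.1,0,0,0,0.3],
    [0,0,0.1,0,0,0,0.3],
    [0,0,0.1,0,0,0,0.3],
    [0,0,0.1,0,0,0,0.3],
    [0,0,0.1,0,0,0,0.3],
  ],
  grip_force=15,
)

```text
time_s: 21.6
tool_pos: [0.5828, -0.3228, 0.0301]
tool_rot: [180.0, -0.0, 2.5]
force: [-0.1, 0.8, 0.9]
grip_width: 0.0416
grasp_force: 15.0
```

>>> apply_moves(
  moves=[
    [0,0,-0.2,0,0,0,0.3],
    [0,0,-0.45,0,0,0,0.3],
    [0,0,-0.7,0,0,0,0.3],
    [0,0,-0.95,0,0,0,0.3],
    [0,0,-1,0,0,0,0.3],
    [0,0,-1,0,0,0,0.3],
  ],
)

```text
time_s: 22.2
tool_pos: [0.5839, -0.3232, 0.2327]
tool_rot: [179.8, -0.3, 2.5]
force: [-0.7, -0.2, -0.6]
grip_width: 0.0414
grasp_force: 15.0
```

>>> apply_moves(
  moves=[
    [0,-0.2,-0.25,0,0,0,0.3],
    [-0.05,-0.4,-0.5,0,0,0,0.3],
    [-0.1,-0.6,-0.6,0,0,0,0.3],
    [-0.1,-0.8,-0.6,0,0,0,0.3],
    [-0.1,-1,-0.6,0,0,0,0.3],
    [-0.1,-1,-0.6,0,0,0,0.3],
    [-0.1,-1,-0.6,0,0,0,0.3],
  ],
)

```text
time_s: 22.9
tool_pos: [0.5533, -0.1223, 0.3476]
tool_rot: [-180.0, 0.2, 2.7]
force: [-0.2, 0.2, -1.0]
grip_width: 0.0413
grasp_force: 15.0
```

>>> apply_moves(
  moves=[
    [0,-0.2,0,0,0,0,0.3],
    [-0.05,-0.4,0,0,0,0,0.3],
    [-0.1,-0.6,0,0,0,0,0.3],
    [-0.15,-0.8,0,0,0,0,0.3],
    [-0.15,-0.8,0,0,0,0,0.3],
    [-0.15,-0.8,0,0,0,0,0.3],
  ],
)

```text
time_s: 23.5
tool_pos: [0.5169, 0.0337, 0.3482]
tool_rot: [180.0, 0.1, 2.5]
force: [-0.3, -0.7, -1.3]
grip_width: 0.0414
grasp_force: 15.0
```

```bash
python3 - <<'E'
from h import *
o=env.get_obs();print(o['tool_pos'],o['tool_rot'],o['grip_width'],rel([.5376,.126,.345],2.5))
E
```

```text
[0.51686747 0.03372561 0.34822477] [1.79956569e+02 1.32485386e-01 2.45913190e+00] 0.041393387325971906 ([0.123, -0.457, 0.015], [0.001, 0.002, -0.0])
```

>>> apply_moves(
  moves=[
    [0.05,-0.16,0,0,0,0,0.3],
    [0.1,-0.32,0,0,0,0,0.3],
    [0.122,-0.457,0,0,0,0,0.3],
    [0.122,-0.457,0,0,0,0,0.3],
    [0.122,-0.457,0.1,0,0,0,0.3],
    [0.122,-0.457,0.2,0,0,0,0.3],
    [0.122,-0.457,0.3,0,0,0,0.3],
    [0.122,-0.457,0.34,0,0,0,0.3],
    [0.122,-0.457,0.36,0,0,0,0.3],
    [0.122,-0.457,0.37,0,0,0,0.3],
    [0.122,-0.457,0.37,0,0,0,0.3],
  ],
)

```text
time_s: 24.6
tool_pos: [0.5388, 0.1256, 0.2758]
tool_rot: [-180.0, -0.1, 2.3]
force: [2.1, 1.7, 0.2]
grip_width: 0.0414
grasp_force: 15.0
```

>>> apply_moves(
  moves=[
    [-0.003,0,0.01,0,0,0,0.3],
    [-0.003,0,0.025,0,0,0,0.3],
    [-0.003,0,0.025,0,0,0,0.3],
  ],
)

```text
time_s: 24.9
tool_pos: [0.5372, 0.1262, 0.2702]
tool_rot: [180.0, -0.0, 2.4]
force: [3.7, 0.4, 0.3]
grip_width: 0.0419
grasp_force: 15.0
```

In the bore with low force. I'll release and go for the follower.

>>> apply_moves(
  moves=[
    [0,0,0,0,0,0,0.55],
    [0,0,0,0,0,0,0.65],
    [0,0,0,0,0,0,0.65],
    [0,0,0,0,0,0,0.65],
    [0,0,-0.2,0,0,0,0.65],
    [0,0,-0.4,0,0,0,0.65],
    [0,0.2,-0.5,0,0,0,0.65],
    [0,0.5,-0.5,0,0,0,0.65],
    [0,0.75,-0.5,0,0,0,0.65],
    [0,1,-0.5,0,0,0,0.65],
  ],
)

```text
time_s: 25.9
tool_pos: [0.5448, -0.0643, 0.3711]
tool_rot: [180.0, -0.0, 2.5]
force: [0.3, 0.5, -0.2]
grip_width: 0.0565
grasp_force: 0.0
```

>>> apply_moves(
  moves=[
    [0,0.9,0.1,0,0,0,0.9],
    [0,0.9,0.2,0,0,0,0.9],
    [0,0.9,0.2,0,0,0,0.9],
    [0,0.9,0.2,0,0,0,0.9],
    [0,0.9,0.2,0,0,0,0.9],
  ],
)

```text
time_s: 26.4
tool_pos: [0.5503, -0.2496, 0.3277]
tool_rot: [180.0, 0.3, 1.9]
force: [0.5, -0.6, -0.7]
grip_width: 0.0773
grasp_force: 0.0
```

>>> apply_moves(
  moves=[
    [0,0.65,0.2,0,0,0,0.9],
    [0,0.65,0.4,0,0,0,0.9],
    [0,0.65,0.4,0,0,0,0.9],
    [0,0.65,0.4,0,0,0,0.9],
    [0,0.65,0.4,0,0,0,0.9],
  ],
)

```text
time_s: 26.9
tool_pos: [0.5575, -0.3727, 0.2487]
tool_rot: [-179.8, 0.2, 2.4]
force: [0.2, 1.1, 1.4]
grip_width: 0.0785
grasp_force: 0.0
```

```bash
python3 look.py w9.png; python3 - <<'E'
from h import *
im=cv2.imread('pics/w9.png')[:,220:500]; s=viewer.read_camera('side'); b=cv2.resize(s[170:310,270:390],(343,400),interpolation=cv2.INTER_CUBIC)
cv2.imwrite('pics/w9b.png',np.hstack([im,b[:,:,::-1]]))
E
```

```text
[ 0.55746451 -0.37272367  0.24866967] [-1.79843862e+02  1.73127466e-01  2.36871936e+00] 0.0784780921682697
blue [349.  186.3] [336, 173, 27, 28, 589] [ 0.5511 -0.4092  0.045 ] ([-0.047, 0.19, 1.128], [-0.001, 0.0, 0.0])
```

View pics/w9b.png

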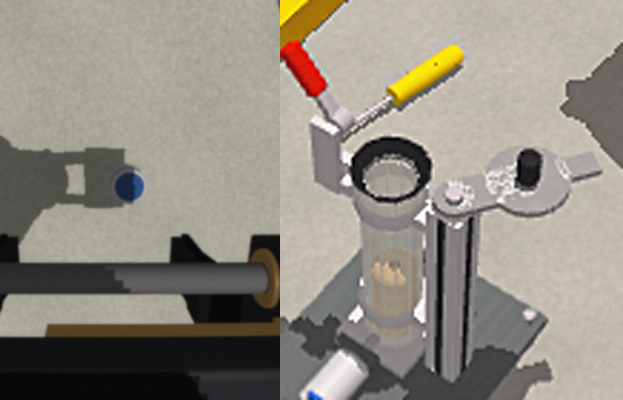

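The second blank stacked (side crop about (392,270)), and the follower disc is at wrist (349,186), giving (0.5515, -0.4095). Grasping it.

>>> apply_moves(
  moves=[
    [-0.04,0.187,0.25,0,0,0,0.9],
    [-0.04,0.187,0.5,0,0,0,0.9],
    [-0.04,0.187,0.75,0,0,0,0.9],
    [-0.04,0.187,0.9,0,0,0,0.9],
    [-0.04,0.187,1,0,0,0,0.9],
    [-0.04,0.187,1,0,0,0,0.9],
  ],
)

```text
time_s: 27.6
tool_pos: [0.5517, -0.4067, 0.0486]
tool_rot: [-179.8, 0.2, 2.7]
force: [0.5, 0.5, 0.7]
grip_width: 0.0785
grasp_force: 0.0
```

>>> apply_moves(
  moves=[
    [0,0,0.06,0,0,0,0.9],
    [0,0,0.12,0,0,0,0.9],
    [0,0,0.12,0,0,0,0.6],
    [0,0,0.12,0,0,0,0.4],
    [0,0,0.12,0,0,0,0.3],
    [0,0,0.12,0,0,0,0.3],
    [0,0,0.12,0,0,0,0.3],
    [0,0,0.12,0,0,0,0.3],
    [0,0,0.12,0,0,0,0.3],
  ],
  grip_force=35,
)

```text
time_s: 28.5
tool_pos: [0.5523, -0.4106, 0.0272]
tool_rot: [180.0, -0.0, 2.5]
force: [-0.8, -0.8, 1.6]
grip_width: 0.0406
grasp_force: 35.0
```

>>> apply_moves(
  moves=[
    [0,0,-0.1,0,0,0,0.3],
    [0,0,-0.3,0,0,0,0.3],
    [0,0,-0.5,0,0,0,0.3],
    [0,0,-0.7,0,0,0,0.3],
    [0,0,-0.9,0,0,0,0.3],
    [0,0,-1,0,0,0,0.3],
    [0,0,-1,0,0,0,0.3],
  ],
)

```text
time_s: 29.2
tool_pos: [0.5537, -0.4108, 0.2305]
tool_rot: [179.8, -0.3, 2.5]
force: [-0.3, -0.3, -2.4]
grip_width: 0.0402
grasp_force: 35.0
```

>>> apply_moves(
  moves=[
    [0,-0.15,-0.2,0,0,0,0.3],
    [0,-0.35,-0.4,0,0,0,0.3],
    [0,-0.55,-0.6,0,0,0,0.3],
    [0,-0.75,-0.6,0,0,0,0.3],
    [0,-0.9,-0.6,0,0,0,0.3],
    [0,-1,-0.6,0,0,0,0.3],
    [0,-1,-0.6,0,0,0,0.3],
  ],
)

```text
time_s: 29.9
tool_pos: [0.5434, -0.2065, 0.345]
tool_rot: [-179.9, 0.1, 2.8]
force: [-0.0, 0.1, -2.3]
grip_width: 0.0403
grasp_force: 35.0
```

>>> apply_moves(
  moves=[
    [0,-0.15,0,0,0,0,0.3],
    [0,-0.35,0,0,0,0,0.3],
    [0,-0.55,0,0,0,0,0.3],
    [0,-0.75,0,0,0,0,0.3],
    [0,-0.9,0,0,0,0,0.3],
    [0,-1,0,0,0,0,0.3],
    [0,-1,0,0,0,0,0.3],
    [0,-1,0,0,0,0,0.3],
  ],
)

```text
time_s: 30.7
tool_pos: [0.5348, -0.0126, 0.3453]
tool_rot: [179.9, 0.1, 2.4]
force: [0.7, -1.4, -2.8]
grip_width: 0.0402
grasp_force: 35.0
```

```bash
python3 - <<'E'
from h import *
o=env.get_obs();print(o['tool_pos'],o['tool_rot'],o['grip_width'],rel([.5376,.126,.3],2.5))
E
```

```text
[ 0.53483439 -0.01257208  0.34533028] [1.79946812e+02 1.23150440e-01 2.36989142e+00] 0.04021582211881459 ([0.043, -0.692, 0.226], [0.001, 0.001, -0.002])
```

>>> apply_moves(
  moves=[
    [0.02,-0.2,0,0,0,0,0.3],
    [0.03,-0.4,0,0,0,0,0.3],
    [0.04,-0.6,0,0,0,0,0.3],
    [0.043,-0.692,0,0,0,0,0.3],
    [0.043,-0.692,0,0,0,0,0.3],
    [0.043,-0.692,0.1,0,0,0,0.3],
    [0.043,-0.692,0.2,0,0,0,0.3],
    [0.043,-0.692,0.27,0,0,0,0.3],
    [0.043,-0.692,0.31,0,0,0,0.3],
    [0.043,-0.692,0.335,0,0,0,0.3],
    [0.043,-0.692,0.335,0,0,0,0.3],
  ],
)

```text
time_s: 31.8
tool_pos: [0.5378, 0.1273, 0.2797]
tool_rot: [180.0, -0.0, 2.4]
force: [-0.1, 0.2, -2.7]
grip_width: 0.04
grasp_force: 35.0
```

>>> apply_moves(
  moves=[
    [0,0.004,0.02,0,0,0,0.3],
    [0,0.004,0.035,0,0,0,0.3],
    [0,0.004,0.05,0,0,0,0.3],
    [0,0.004,0.05,0,0,0,0.3],
  ],
)

```text
time_s: 32.2
tool_pos: [0.538, 0.1269, 0.2694]
tool_rot: [180.0, -0.1, 2.5]
force: [3.3, -0.7, -4.4]
grip_width: 0.0401
grasp_force: 35.0
```

>>> apply_moves(
  moves=[
    [0,0,0,0,0,0,0.55],
    [0,0,0,0,0,0,0.65],
    [0,0,0,0,0,0,0.65],
    [0,0,0,0,0,0,0.65],
    [0,0,-0.2,0,0,0,0.65],
    [0,0,-0.4,0,0,0,0.65],
    [-0.2,0.1,-0.6,0,0,0,0.65],
    [-0.4,0.2,-0.85,0,0,0,0.65],
    [-0.6,0.3,-0.85,0,0,0,0.65],
    [-0.6,0.3,-0.85,0,0,0,0.65],
    [-0.6,0.3,-0.85,0,0,0,0.65],
  ],
)

```text
time_s: 33.3
tool_pos: [0.4193, 0.0615, 0.4419]
tool_rot: [179.9, -0.3, 2.3]
force: [-0.5, -0.7, 0.5]
grip_width: 0.0565
grasp_force: 0.0
```

```bash
python3 - <<'E'
from h import *
o=env.get_obs();print(o['tool_pos'],o['tool_rot'])
c=cam('wrist');im=viewer.read_camera('wrist'); s=viewer.read_camera('side')
b=cv2.resize(s[170:310,270:390],(343,400),interpolation=cv2.INTER_CUBIC)
save(np.hstack([im[:,150:550],b]),'w10.png')
print('pred knob',proj(c,(.4387,.0703,.302)),'pivot',proj(c,(.4746,.1245,.274)),'mouth',proj(c,(.5390,.1265,.264)))
E
```

```text
[0.4192566  0.06148242 0.44188981] [179.87914724  -0.25181829   2.33159205]
pred knob [307.17140611 171.9323219 ] pivot [252.75812304 128.02408291] mouth [252.5432774   58.25444225]
```

View pics/w10.png

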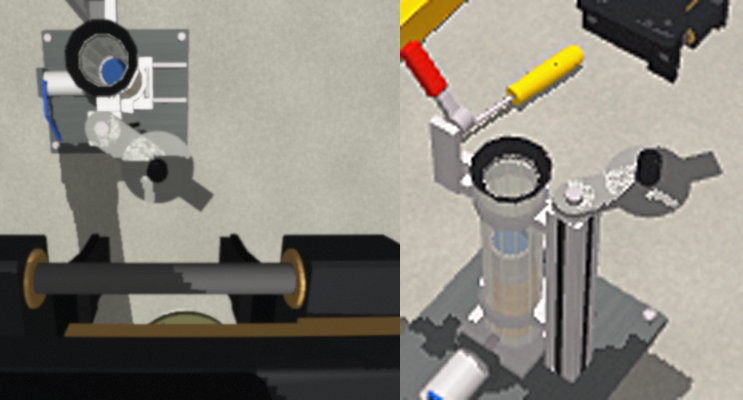

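Blanks and the follower are stacked in the tube, with the blue disc visible at wrist (262,70). The knob is at wrist (307,170), as predicted, so I'll grasp it.

>>> apply_moves(
  moves=[
    [0.105,-0.041,0.2,0,0,0,0.6],
    [0.105,-0.041,0.4,0,0,0,0.6],
    [0.105,-0.041,0.6,0,0,0,0.6],
    [0.105,-0.041,0.75,0,0,0,0.6],
    [0.105,-0.041,0.8,0,0,0,0.6],
    [0.105,-0.041,0.8,0,0,0,0.6],
    [0.105,-0.041,0.8,0,0,0,0.3],
    [0.105,-0.041,0.8,0,0,0,0.1],
    [0.105,-0.041,0.8,0,0,0,0.1],
    [0.105,-0.041,0.8,0,0,0,0.1],
    [0.105,-0.041,0.8,0,0,0,0.1],
    [0.105,-0.041,0.8,0,0,0,0.1],
    [0.105,-0.041,0.8,0,0,0,0.1],
  ],
  grip_force=8,
)

```text
time_s: 34.7
tool_pos: [0.4413, 0.0689, 0.2804]
tool_rot: [179.8, -0.1, 2.4]
force: [0.0, -4.9, 1.8]
grip_width: 0.0197
grasp_force: 8.0
```

>>> apply_moves(
  moves=[
    [0.028,0.018,0,0,0,0,0.1],
    [0.056,0.033,0,0,0,0,0.1],
    [0.117,0.054,0,0,0,0,0.1],
    [0.182,0.062,0,0,0,0,0.1],
    [0.246,0.057,0,0,0,0,0.1],
    [0.309,0.04,0,0,0,0,0.1],
    [0.367,0.011,0,0,0,0,0.1],
    [0.417,-0.03,0,0,0,0,0.1],
    [0.459,-0.08,0,0,0,0,0.1],
    [0.49,-0.136,0,0,0,0,0.1],
    [0.51,-0.198,0,0,0,0,0.1],
    [0.515,-0.23,0,0,0,0,0.1],
    [0.516,-0.263,0,0,0,0,0.1],
    [0.516,-0.275,0,0,0,0,0.1],
    [0.516,-0.275,0,0,0,0,0.1],
  ],
)

```text
time_s: 36.2
tool_pos: [0.558, 0.1274, 0.2817]
tool_rot: [-179.9, -2.0, 2.1]
force: [42.3, -1.6, -14.4]
grip_width: 0.0089
grasp_force: 20.5
```

>>> apply_moves(
  moves=[
    [0,0,0,0,0,0,0.5],
    [0,0,0,0,0,0,0.6],
    [0,0,0,0,0,0,0.6],
  ],
)

```text
time_s: 36.5
tool_pos: [0.557, 0.127, 0.2816]
tool_rot: [-179.9, -1.9, 2.1]
force: [37.9, -2.9, -12.7]
grip_width: 0.0254
grasp_force: 18.4
```

>>> apply_moves(
  moves=[
    [0,0,-0.15,0,0,0,0.6],
    [0,0,-0.35,0,0,0,0.6],
    [-0.2,0,-0.6,0,0,0,0.6],
    [-0.25,0,-0.8,0,0,0,0.6],
    [-0.25,0,-0.8,0,0,0,0.6],
  ],
)

```text
time_s: 37.0
tool_pos: [0.4919, 0.1308, 0.4465]
tool_rot: [-179.9, -0.6, 2.6]
force: [0.2, 0.3, -0.5]
grip_width: 0.0515
grasp_force: 0.0
```

```bash
python3 - <<'E'
from h import *
o=env.get_obs();print(o['tool_pos'],o['tool_rot'])
c=cam('wrist');im=viewer.read_camera('wrist'); s=viewer.read_camera('side')
b=cv2.resize(s[170:310,250:370],(343,400),interpolation=cv2.INTER_CUBIC)
save(np.hstack([im[:,150:550],b]),'w11.png')
print('pred knob',proj(c,(.5390,.127,.302)),'pivot',proj(c,(.4746,.1245,.274)))
E
```

```text
[0.49185301 0.13076338 0.44648182] [-179.90425913   -0.63739971    2.58173956]
pred knob [323.23717408 142.38589072] pivot [321.68654255 204.08337357]
```

View pics/w11.png

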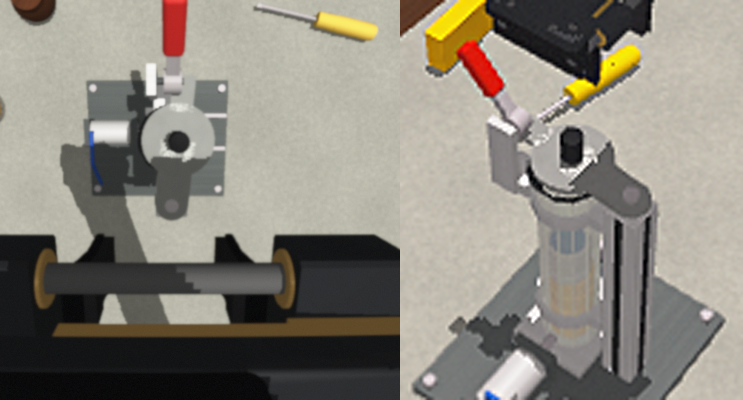

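The knob is at wrist (327.5,141) against about 322 when shut, so the cover is roughly 0.08 rad short of its stop. I'll straddle the knob and push it shut with the right finger.

>>> apply_moves(
  moves=[
    [0.24,0.025,0.2,0,0,0,0.6],
    [0.24,0.025,0.4,0,0,0,0.6],
    [0.24,0.025,0.6,0,0,0,0.6],
    [0.24,0.025,0.75,0,0,0,0.6],
    [0.24,0.025,0.81,0,0,0,0.6],
    [0.24,0.025,0.81,0,0,0,0.6],
    [0.24,-0.01,0.81,0,0,0,0.6],
    [0.24,-0.03,0.81,0,0,0,0.6],
    [0.24,-0.04,0.81,0,0,0,0.6],
    [0.24,-0.05,0.81,0,0,0,0.6],
    [0.24,-0.06,0.81,0,0,0,0.6],
    [0.24,-0.065,0.81,0,0,0,0.6],
    [0.24,-0.07,0.81,0,0,0,0.6],
    [0.24,-0.07,0.81,0,0,0,0.6],
  ],
)

```text
time_s: 38.5
tool_pos: [0.5394, 0.1422, 0.2777]
tool_rot: [179.8, -0.0, 2.4]
force: [-0.3, -7.1, 1.2]
grip_width: 0.0523
grasp_force: 2.8
```

>>> apply_moves(
  moves=[
    [0,-0.01,0,0,0,0,0.6],
    [0,-0.02,0,0,0,0,0.6],
    [0,-0.02,0,0,0,0,0.6],
  ],
)

```text
time_s: 38.8
tool_pos: [0.5395, 0.1424, 0.2775]
tool_rot: [179.5, 0.1, 2.2]
force: [1.1, -11.9, 2.5]
grip_width: 0.0523
grasp_force: 6.0
```

Force rose with no motion, so the cover is against its stop. I'll back off, rise and check.

>>> apply_moves(
  moves=[
    [0,0.03,0,0,0,0,0.6],
    [0,0.06,0,0,0,0,0.6],
    [0,0.06,-0.1,0,0,0,0.6],
    [0,0.06,-0.3,0,0,0,0.6],
    [0,0.06,-0.5,0,0,0,0.3],
    [-0.24,0.06,-0.8,0,0,0,0],
    [-0.24,0.06,-0.8,0,0,0,0],
    [-0.24,0.06,-0.8,0,0,0,0],
  ],
)

```text
time_s: 39.6
tool_pos: [0.4904, 0.1371, 0.4422]
tool_rot: [-179.9, -0.4, 2.7]
force: [0.8, -1.4, 0.0]
grip_width: 0.0277
grasp_force: 0.0
```

```bash
python3 - <<'E'
from h import *
o=env.get_obs();print(o['tool_pos'],o['tool_rot'])
c=cam('wrist');im=viewer.read_camera('wrist'); t=viewer.read_camera('top')
save(im,'w12.png')
g=cv2.cvtColor(im,cv2.COLOR_RGB2GRAY)[115:165,300:350]; m=g<45; ys,xs=np.nonzero(m); print('knob blob',xs.mean()+300,ys.mean()+115,m.sum())
print('pred knob',proj(c,(.5390,.1265,.302)),'pivot',proj(c,(.4746,.1245,.274)))
h=cv2.cvtColor(im,cv2.COLOR_RGB2HSV);r=cv2.inRange(h,(0,150,60),(6,255,255));ys,xs=np.nonzero(r[:120]);print('red',xs.min(),xs.max(),ys.min(),ys.max())
E
```

```text
[0.4903982  0.13706702 0.44221905] [-179.93230841   -0.41690178    2.65585497]
knob blob 327.95340501792117 139.9605734767025 279
pred knob [331.06610788 140.84356568] pivot [327.9246181  203.39693954]
red 322 345 0 51
```

View pics/w12.png

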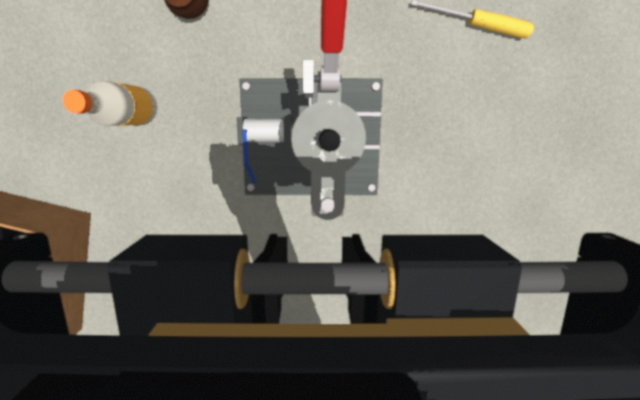

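The knob at (328,140) is in line with the pivot at (327.5,205), so the cover is shut. I'll press the lever down with closed fingers.

>>> apply_moves(
  moves=[
    [0.2,0.02,0,0,0,0,0],
    [0.45,0.05,0,0,0,0,0],
    [0.74,0.065,0,0,0,0,0],
    [0.74,0.065,0.1,0,0,0,0],
    [0.74,0.065,0.21,0,0,0,0],
    [0.74,0.065,0.21,0,0,0,0],
    [0.74,0.065,0.21,0,0,0,0],
    [0.74,0.065,0.21,0,0,0,0],
  ],
)

```text
time_s: 40.5
tool_pos: [0.6397, 0.1283, 0.3969]
tool_rot: [-180.0, -0.1, 2.5]
force: [0.0, -0.0, -0.4]
grip_width: 0.0003
grasp_force: 0.0
```

>>> apply_moves(
  moves=[
    [0,-0.01,0.12,0,0,0,0],
    [0.005,-0.01,0.19,0,0,0,0],
    [0.01,-0.01,0.25,0,0,0,0],
    [0.022,-0.01,0.29,0,0,0,0],
    [0.035,-0.01,0.325,0,0,0,0],
    [0.048,-0.01,0.36,0,0,0,0],
    [0.06,-0.01,0.4,0,0,0,0],
    [0.066,-0.01,0.43,0,0,0,0],
    [0.07,-0.01,0.46,0,0,0,0],
    [0.074,-0.01,0.48,0,0,0,0],
    [0.075,-0.01,0.5,0,0,0,0],
    [0.075,-0.01,0.515,0,0,0,0],
    [0.075,-0.01,0.515,0,0,0,0],
  ],
)

```text
time_s: 41.8
tool_pos: [0.6548, 0.1306, 0.2944]
tool_rot: [180.0, -0.1, 2.5]
force: [-1.3, -1.0, 7.2]
grip_width: 0.0002
grasp_force: 3.3
```

Contact at about 0.294 with 7 N. A bit more force will confirm the stop.

>>> apply_moves(
  moves=[
    [0,0,0.015,0,0,0,0],
    [0,0,0.03,0,0,0,0],
    [0,0,0.03,0,0,0,0],
  ],
)

```text
time_s: 42.1
tool_pos: [0.6549, 0.1307, 0.294]
tool_rot: [179.9, -0.4, 2.4]
force: [-6.4, -3.5, 25.0]
grip_width: 0.0001
grasp_force: 12.4
```

>>> apply_moves(
  moves=[
    [0,0,-0.1,0,0,0,0],
    [0,0,-0.3,0,0,0,0],
    [0,0,-0.5,0,0,0,0],
    [-0.4,0,-0.7,0,0,0,0],
    [-0.8,0,-0.75,0,0,0,0],
    [-0.8,0,-0.75,0,0,0,0],
    [-0.8,0,-0.75,0,0,0,0],
  ],
)

```text
time_s: 42.8
tool_pos: [0.4912, 0.1254, 0.4389]
tool_rot: [179.9, -0.1, 2.6]
force: [0.8, 1.0, 0.4]
grip_width: 0.0003
grasp_force: 0.0
```

```bash
python3 - <<'E'
from h import *
o=env.get_obs();print(o['tool_pos'],o['tool_rot'])
c=cam('wrist');im=viewer.read_camera('wrist'); s=viewer.read_camera('side')
b=cv2.resize(s[170:310,250:390],(400,400),interpolation=cv2.INTER_CUBIC)
save(np.hstack([im[:,150:550],b]),'w13.png')
E
```

```text
[0.49116159 0.12535006 0.43885771] [ 1.79911141e+02 -1.25089704e-01  2.60882539e+00]
```

View pics/w13.png

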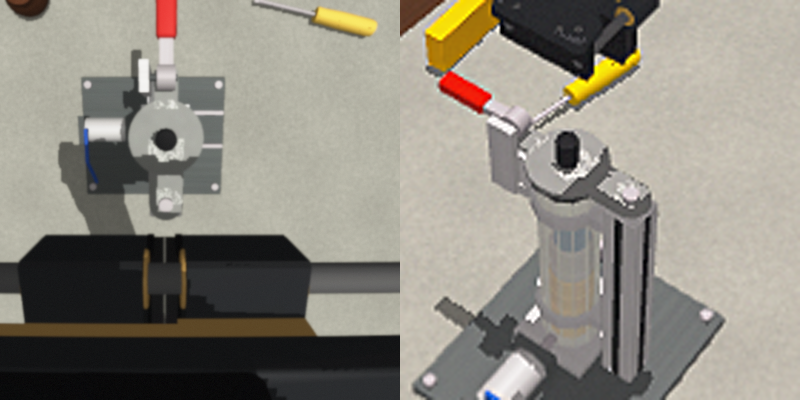

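The lever is level and the cover is shut with its knob in line with the pivot. I'll make one last check of the top view for any unseen blank, then hand in.

```bash
python3 - <<'E'
from h import *
for n in ('top','side'):
    im=viewer.read_camera(n); h=cv2.cvtColor(im,cv2.COLOR_RGB2HSV); m=cv2.inRange(h,(5,70,90),(25,200,255))
    k,l,st,ce=cv2.connectedComponentsWithStats(m)
    print(n,[(ce[i].round().tolist(),int(st[i,4])) for i in range(1,k) if st[i,4]>50])
E
```

```text
top [([179.0, 119.0], 3695), ([388.0, 114.0], 114), ([378.0, 123.0], 57), ([369.0, 169.0], 85), ([59.0, 210.0], 262), ([197.0, 214.0], 89), ([104.0, 337.0], 3019)]
side [([63.0, 30.0], 6649), ([136.0, 167.0], 65236), ([427.0, 21.0], 2753), ([360.0, 82.0], 430), ([417.0, 120.0], 105), ([198.0, 292.0], 275)]
```

```bash
python3 -c "
from h import *
print(env.sign_off())"
```

```text
the job is handed in; nothing more can be done
None
```

The job is done and handed in: both beech blanks on the bench and the follower are in the tube, the cover is shut against its stop, and the lever is locked fully down. The walnut foot, glue bottle and screwdriver were not touched. One squeeze on the cover knob briefly reached about 42 N at the wrist while shutting the cover.

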